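# Change the welding table over to its second feed and secure the guard

## Robot

A 6-joint arm with a two-finger parallel gripper is mounted at the origin on the work surface. World frame = base frame: x ahead of the robot, y to its left, z up, the work surface at z = 0. Lengths are in m, angles in rad, forces in N, time in s.
With the tool pointing down it reaches from about 0.425 to 1.125 m from the base axis. Payload 14.9 kg.
Tool frame: the origin (TCP) lies midway between the tips of the shut fingers; the grasp point (between the pads) lies 19 mm behind it; z points along the fingers, x is the direction in which the jaws open and shut, and the axes are right-handed (so a half turn about z gives the same grasp; the last joint's range is limited). The gripper opens to 91 mm and grips with 3 to 60 N. Pads are 32 mm wide; open, the fingers measure 118 mm over their backs; the gripper's body (76 mm by 178 mm) begins 60 mm behind the grasp point.
Start: joints at [-1.232, 0.379, 1.734, -0, 1.028, -0.033], TCP at [0.254, -0.652, 0.214] pointing down, gripper open.
Joint ranges: [-2.77, 2.77], [-0.74, 2.19], [0, 2.66], [-1.06, 4.2], [0.31, 2.87], [-3.08, 3.08]. Speed limits (rad/s): [1.89, 1.89, 2.39, 3.14, 3.14, 3.14].

## Interface

Orientations are given as a unit quaternion [w, x, y, z].
In Python, from cell import sense, get_image, calibration, job, models gives the robot as it stands.
- The arm moves only by the tool arm_command, never from a script. Its argument "commands" is a list of rows, each a list of 5 numbers: the finger opening in mm, from 0 to 91.2, then the shift along the tool's x, y, z in mm, then the turn about the tool's z in rad. In form: [[hand, tx, ty, tz, yaw], ...]. A call has exactly 8 rows; each row is the pose to reach, as a shift and turn from the pose commanded when the call began, along the tool's axes at that moment; what a row does not reach only later rows make up. A row lasts 1/8 s, in which the tool goes at most 62.5 mm and 10.7 degrees, less where a joint would pass 70% of its speed; a pose out of reach is approached as far as the arm can. A call with a gripper value outside its range is refused whole. The fingers move at their own pace and stop on an object; "force" is the grip in N (left out, the last holds). Time passes only in rows, so rows that repeat a pose let the fingers close, or fill a call up. It gives the time, the measured TCP pose, the force and the opening at its end, in the units of the state.
- sense(): the state, without advancing time (a new reading comes with each control period).
- get_image(name): name is "scene" or "side" or "wrist"; returns the picture (480x640x3 uint8, red, green, blue); there is no depth.
- calibration(name): a dict with "intrinsics" (3x3 intrinsics, pixels), "k1" (the pictures are not rectified: a ray, as slopes to the right and down, at radius r is drawn at 1 + k1 r^2 times it, then the intrinsics apply), "extrinsics" (4x4, takes a point from world to camera coordinates). Camera axes: x right, y down, z forward; pixel columns grow to the right and rows downward; lengths in m; the calibration is good to about 2 mm. A picture is of the moment at which its call begins: read the wrist's pose just before it. calibration takes no time and is no camera call; for the wrist camera it gives the pose at the moment of the call.
- job.finish_job(): hands the job in, once; it reports no verdict.
Trained networks look in the newest picture that a camera, given by its name, has taken for a name from the list of things; names that differ only in an ending like _2 or _b are one class to them, and where a whole thing is asked for, a point or a joint stands for the part that bears it (a point fixed in the world has none). Each returns a list of dicts, best first, with "confidence" (0 to 1); they miss things now and then, are a little off and sometimes report something else, mostly with a low value. They report only what shows in the picture. A call takes as long as a camera call.
- models.find_in(thing, camera): "extent" ([left, top, right, bottom] in pixels, round what is visible of it).
- models.landmark_of(thing, camera): "uv" ([column, row] in pixels: a listed point, or the origin of a listed thing).
The state is a dict: "time": time; "q": joint angles; "qvel": joint speeds; "joint_efforts": joint torques, N m; "eef_pos": TCP position; "tool_rot": TCP orientation; "force": force on the tool from outside, world axes, zero at the start; "ft_torque": the same for the moment, N m; "gripper_width": finger opening in m.
Only numpy, scipy, OpenCV 4.12 (cv2) and the standard library are available. Lean on these libraries where they do the work, as an engineer would, in place of code of your own. Each camera call takes 0.05 s, during which the arm holds its last target. There are 200 camera calls.

## Task

Change the feed box over from feed I to feed II: without forcing its push-to-turn handle, bring it to centre off, let it come up there and leave it off for two full seconds, then take it on to II and let it come up. Then shut the clear hood over the T-toggle and turn the toggle a quarter turn so that it holds the hood shut. Leave the pliers, spanner, welding square and flat bar beside the box where they lie.

Things in the scene. Friction and masses are not known exactly. Their poses are not given: they have to be found in the camera images.
- feedbox: Grey steel changeover box screwed down, 200 (x) x 268 (y) x 70 mm high. Origin on the table below the handle's axis; x points away from its front, y to its left. Its top (z 70) runs from y = -178 to +90; two black inlets stick out 65 from its far face. Marks on top: one bar = I (left, +y), ring = centre off (ahead, +x), two bars = II (right, -y).
- selector (a joint): Turn of the black handle about the box's upright axis, rad, clockwise from above: -1.57 at I (nose to box +y), 0 at centre off (nose +x), +1.57 at II (nose -y); end stops at +-1.64. It turns only when pushed in. Coming from I pushed in, it meets a firm stop 0.09 short of centre; let up there it rises into centre off (play +-0.17). See selector_nose for going on.
- selector_press (a joint): How far the handle is pushed in, m: 0 up, 0.010 fully in. Spring: about 6 N to start, 11 N at the bottom. It turns only when in by more than 6 mm (friction 0.1 Nm), stays in by about 6 mm between positions, and comes up by itself, when no longer pushed, only at I, centre off and II.
- selector_grip (a point): On the handle's axis, 12 mm below the grip's top and 38 above the box top when up; moves down with it. The grip is a black bar 20 wide, 34 high, upright sides, reaching 30 behind and 36 ahead of the axis, then a narrower nose (14 wide) to 56; below is a round hub, radius 18, its top 16 above the box top when up. Site x points along the nose.
- selector_nose (a point): Tip of the handle's nose, 56 mm from the axis, as high as selector_grip. To go on from centre off: with the handle up, ease it clockwise to the far end of its play (at least 0.09 rad past centre), push it in again beyond the stop, and turn on to the end stop at II, where it rises.
- hood (a joint): Hinge of the clear hood, rad: 0 shut, 2.05 to 2.25 as found (open to the box's left), stop at 2.3. Stiff hinge (0.55 Nm) that stays where left; hood about 0.32 kg. Shut, it covers 144 x 146 mm about the handle, 62 high above the box top; a 4 thick steel tongue with a slot (20 along box x, 74 along y) reaches right, over the toggle, to y = -182.
- hood_handle (a point): Middle of the hood's bow handle, a round steel bar 10 mm thick, 84 long, parallel to the hinge, 32 beyond the tongue's edge (27 free gap), in the tongue's plane. It lies 292 from the hinge line; with the hood shut it is at x = 0, y = -214, z = 74 in the box's frame, 36 clear of the box side.
- hood_hinge (a point): Middle of the hood's hinge line, which runs along the box's x at y = +78, z = 72 in the box's frame.
- toggle (a joint): Turn of the steel T-toggle about its upright stem, rad: 0 = wing along the box's y, in line with the hood's slot, which passes over it; 1.57 (clockwise from above) = wing along the box's x, across the slot, holding the hood. Stops at -0.12 and 1.62; 0.06 Nm friction. As found within 0.08 of 0.
- toggle_grip (a point): On the toggle's stem, 30 mm above the box top, 14 below the top of the wing, at x = 0, y = -138 in the box's frame. The wing is 60 long (along point y), 10 thick, 34 high; its underside is 10 above the box top, 4 above the shut tongue. The shut hood's wall is 66 from the stem.
- pliers: Bystander: red-handled pliers lying near the box's right side, 170 long, 60 wide, 18 high; sizes in mm, origin under its middle.
- square: Bystander: dark triangular magnetic welding square lying left of the box, 95 x 95, 20 high; sizes in mm, origin under its middle.
- flat_bar: Bystander: steel flat bar lying farther left, 200 x 40 x 6; sizes in mm, origin under its middle.
- spanner: Bystander: spanner lying beyond the pliers, 170 long; sizes in mm, origin under its middle.

How it is judged:
By the outcome, as a careful person would: the job done as asked, in the order asked, and still so for the second after the job is handed in, with the robot touching nothing.
It also fails if it takes over 72 s, if anything falls off the work surface, if the arm or the gripper's body presses on something with over 40 N, if the wrist force passes 120 N, or if a joint passes its speed limit or range.

## Working session

There is one attempt and no reset: what is moved stays moved. The work goes in short steps, Python scripts to look and compute and a tool call to move; the robot and the scene stay as the last step left them, time stands still between calls to the robot, and variables do not carry over. Pictures are saved under pics/ and viewed, about 8 in all and at most 12, crops included, and the job is handed in when it is done.

Besides the shell and the picture viewer there is one more tool, called after "Request:" by a JSON object that holds its "method" and its "body". arm_command: Moves the arm, as the interface text tells. Its arguments: {"type":"object","properties":{"commands":{"type":"array","items":{"type":"array","items":{"type":"number"}}},"force":{"type":"number"}},"required":["commands"]}

```bash
ls; mkdir -p pics
cat > h.py <<'E'
import numpy as np, cv2
from cell import sense, get_image, calibration, job, models
def ray(cam,uv):
    c=calibration(cam);K=np.array(c["intrinsics"]);E=np.array(c["extrinsics"])
    d=np.array([(uv[0]-K[0,2])/K[0,0],(uv[1]-K[1,2])/K[1,1]]);u=d.copy()
    for _ in range(20): u=d/(1+c["k1"]*(u@u))
    R=E[:3,:3];return -R.T@E[:3,3], R.T@np.array([u[0],u[1],1])
def onz(cam,uv,z):
    o,d=ray(cam,uv);return o+d*(z-o[2])/d[2]
def proj(cam,p):
    c=calibration(cam);K=np.array(c["intrinsics"]);E=np.array(c["extrinsics"])
    q=E[:3,:3]@np.array(p)+E[:3,3];u=q[:2]/q[2];u=u*(1+c["k1"]*(u@u))
    return K[0,0]*u[0]+K[0,2],K[1,1]*u[1]+K[1,2]
def snap(cam,name):
    im=get_image(cam);cv2.imwrite(f"pics/{name}.png",im[:,:,::-1]);return im
def tri(a,ua,b,ub):
    o1,d1=ray(a,ua);o2,d2=ray(b,ub)
    s=np.linalg.lstsq(np.c_[d1,-d2],o2-o1,rcond=None)[0]
    p,q=o1+s[0]*d1,o2+s[1]*d2;return (p+q)/2,np.linalg.norm(p-q)
E
python3 - <<'E'
from h import *
np.set_printoptions(precision=4,suppress=True)
s=sense();print(s)
L={}
for c in("scene","side"):
    snap(c,c+"0")
    print(c,np.array(calibration(c)["extrinsics"]))
    for t in("feedbox","selector_grip","selector_nose","hood_handle","hood_hinge","toggle_grip","pliers","square","flat_bar","spanner"):
        r=models.landmark_of(t,c)
        L[c,t]=r[0]["uv"] if r else None
        print(c,t,[(np.round(x["uv"],1),round(x["confidence"],2)) for x in r[:2]])
for (c,t) in list(L):
    if c=="scene" and L[c,t] is not None and L["side",t] is not None:
        print(t,*tri("scene",L["scene",t],"side",L["side",t]))
E
```

```text
pics
{'time': 0.0, 'q': array([-1.2323,  0.3794,  1.7348, -0.    ,  1.0285, -0.0333]), 'qvel': array([ 0.0018,  0.0002, -0.0005, -0.0006, -0.0009,  0.0002]), 'joint_efforts': array([ -0.0006, -76.3742, -43.4362,   0.065 ,   0.0426,  -0.0002]), 'eef_pos': array([ 0.2542, -0.6518,  0.2133]), 'tool_rot': array([-0.0003,  0.8256, -0.5642, -0.0005]), 'force': array([-0.344 ,  0.0309, -0.8724]), 'ft_torque': array([-0.0118,  0.0133,  0.0241]), 'gripper_width': 0.09083251233438719}
scene [[ 0.6074  0.7944  0.0072 -0.3431]
 [ 0.5559 -0.4185 -0.7182 -0.2161]
 [-0.5675  0.4402 -0.6958  1.3843]
 [ 0.      0.      0.      1.    ]]
scene feedbox [(array([294.9, 269.3]), 0.92), (array([297.2, 234.4]), 0.45)]
scene selector_grip [(array([299. , 235.5]), 0.63)]
scene selector_nose [(array([315.5, 224.7]), 0.94), (array([321.6, 234.8]), 0.33)]
scene hood_handle [(array([379.3, 108.6]), 0.59), (array([313.6, 224.2]), 0.24)]
scene hood_hinge [(array([321.5, 234.5]), 0.95)]
scene toggle_grip [(array([242.1, 274.4]), 0.67)]
scene pliers [(array([143.3, 321.9]), 0.96)]
scene square [(array([297.1, 271.3])
[... 587 characters left out ...]
14.6]), 0.85), (array([449.3, 180.6]), 0.66)]
side pliers []
side square [(array([293.4, 332.5]), 0.56)]
side flat_bar [(array([214.7, 306.7]), 0.7)]
side spanner [(array([451.3, 177.6]), 0.58)]
feedbox [ 0.5136 -0.0209  0.0058] 0.00360306621243032
selector_grip [ 0.5181 -0.0159  0.111 ] 0.0052725144231910446
selector_nose [0.51   0.0343 0.1076] 0.0036416602365230053
hood_handle [0.4953 0.2122 0.32  ] 0.004956006880767959
hood_hinge [0.5097 0.0545 0.0667] 0.0011552475390815703
toggle_grip [ 0.5237 -0.1607  0.0935] 0.00860154963178865
square [ 0.4689  0.0983 -0.1064] 0.14133869395472207
flat_bar [0.5777 0.3008 0.0142] 0.016072902313547004
spanner [ 0.6477 -0.3457  0.004 ] 0.004983103831770126
```

Run:
```python
import cv2,numpy as np
a=cv2.imread("pics/scene0.png");b=cv2.imread("pics/side0.png")
def c(im,x,y,w,h): return cv2.resize(im[y:y+h,x:x+w],(400,600*1) if 0 else (400,400))
cv2.imwrite("pics/both.png",np.hstack([c(a,120,80,330,330),c(b,160,110,330,330)]))
```

```text
(no output)
```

View pics/both.png

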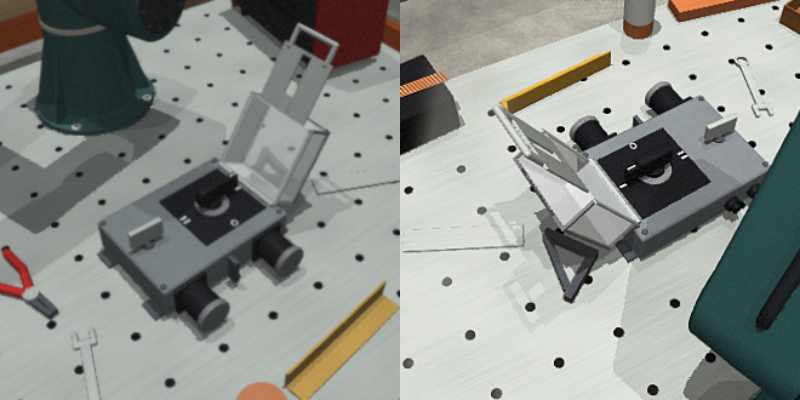

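The pictures show the front of the box towards the robot, the handle at I (nose towards the leaning hood), the toggle in line at right, pliers/spanner to the right and square/bar to the left. I'll move above the handle for a close look.

Request:
{"method": "arm_command", "body": {"commands": [[91,-62,-59,-5,-0.16],[91,-124,-118,-10,-0.32],[91,-186,-177,-16,-0.48],[91,-248,-236,-22,-0.64],[91,-310,-295,-28,-0.8],[91,-372,-354,-37,-0.96],[91,-434,-413,-37,-1.12],[91,-496,-473,-37,-1.27]]}}

```text
time: 2.1
eef_pos: [0.4442, -0.1887, 0.2451]
tool_rot: [0.0, 0.999, 0.038, 0.0]
force: [0.5, -0.3, 0.2]
gripper_width: 0.0907
```

```bash
cat >> h.py <<'E'
from scipy.spatial.transform import Rotation as Ro
def tool():
    s=sense();w=s["tool_rot"];R=Ro.from_quat([w[1],w[2],w[3],w[0]]).as_matrix()
    return s,s["eef_pos"],R
def shift(p):
    s,e,R=tool();return np.round(R.T@(np.array(p)-e)*1000,1)
def ang(): 
    R=tool()[2];return np.arctan2(R[1,0],R[0,0])
def st():
    s=sense();print("t%.2f"%s["time"],"eef",np.round(s["eef_pos"],4),"ang",round(ang(),3),"F",np.round(s["force"],1),"T",np.round(s["ft_torque"],2),"w",round(s["gripper_width"]*1000,1),"q",np.round(s["q"],3))
np.set_printoptions(precision=4,suppress=True)
E
python3 -c "
from h import *
st()"
```

```text
t2.10 eef [ 0.4442 -0.1887  0.2451] ang 0.076 F [ 0.5 -0.3  0.2] T [-0.06 -0.14  0.04] w 90.7 q [-0.45  -0.016  2.144  0.     1.012 -0.526]
```

Request:
{"method": "arm_command", "body": {"commands": [[91,28,-55,0,0],[91,56,-110,0,0],[91,84,-165,0,0],[91,84,-165,0,0],[91,84,-165,0,0],[91,84,-165,0,0],[91,84,-165,0,0],[91,84,-165,0,0]]}}

```text
time: 3.1
eef_pos: [0.5156, -0.0206, 0.2446]
tool_rot: [-0.0, 0.999, 0.035, 0.0]
force: [0.1, -0.4, 0.0]
gripper_width: 0.0911
```

Run:
```python
from h import *
st()
snap("wrist","w1")
o,d=ray("wrist",(320,240));print("cam",o,d)
for t,z in(("feedbox",0),("selector_grip",.108),("selector_nose",.108),("hood_hinge",.072),("toggle_grip",.1)):
    r=models.landmark_of(t,"wrist")
    print(t,[(np.round(x["uv"],1),round(x["confidence"],2),onz("wrist",x["uv"],z)) for x in r[:2]])
```

```text
t3.10 eef [ 0.5156 -0.0206  0.2446] ang 0.07 F [ 0.1 -0.4  0. ] T [-0.01 -0.11 -0.05] w 91.1 q [-0.085  0.046  2.083  0.     1.013 -0.155]
cam [0.5099 0.0525 0.417 ] [ 0.0319 -0.2641 -0.9641]
feedbox [(array([314.4, 209. ]), 0.91, array([ 0.5137, -0.0213,  0.    ]))]
selector_grip [(array([314.8, 227.7]), 0.77, array([ 0.5144, -0.0201,  0.108 ]))]
selector_nose [(array([311.5, 169.5]), 0.6, array([0.5076, 0.0343, 0.108 ]))]
hood_hinge [(array([313. , 143.8]), 0.82, array([0.5071, 0.0575, 0.072 ]))]
toggle_grip [(array([311.4, 351.6]), 0.81, array([ 0.5204, -0.1604,  0.1   ]))]
```

View pics/w1.png

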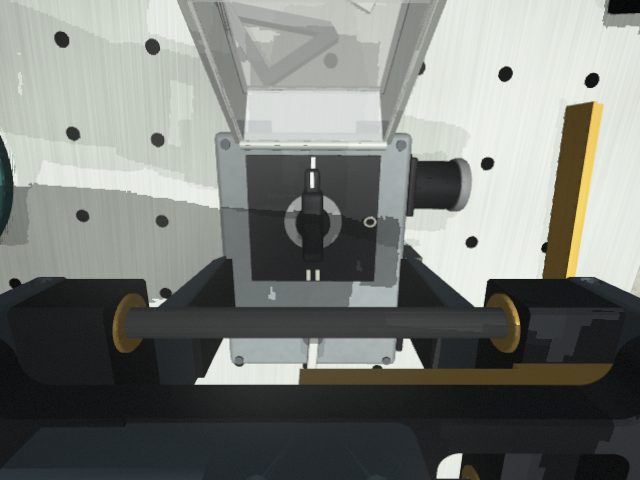

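Run:
```python
from h import *
for uv in((225,144),(401,144),(387,361),(238,361),(370,222),(313,163),(313,275)):print(uv,onz("wrist",uv,.07))
```

```text
(225, 144) [0.4188 0.0511 0.07  ]
(401, 144) [0.5955 0.0635 0.07  ]
(387, 361) [ 0.613  -0.1871  0.07  ]
(238, 361) [ 0.4342 -0.1995  0.07  ]
(370, 222) [ 0.5734 -0.0184  0.07  ]
(313, 163) [0.5084 0.0387 0.07  ]
(313, 275) [ 0.5167 -0.0831  0.07  ]
```

Request:
{"method": "arm_command", "body": {"commands": [[60,-1,1,30,0],[60,-3,1,60,0],[60,-3,1,90,0],[60,-3,1,120,0],[60,-3,1,140,0],[60,-3,1,150,0],[60,-3,1,153,0],[60,-3,1,153,0]], "force": 40}}

```text
time: 4.4
eef_pos: [0.5132, -0.0212, 0.0921]
tool_rot: [0.0, 0.999, 0.036, 0.0]
force: [-0.4, -0.7, -0.5]
gripper_width: 0.0602
```

```bash
python3 -c "
from h import *
st()"
```

```text
t4.40 eef [ 0.5132 -0.0212  0.0921] ang 0.071 F [-0.4 -0.7 -0.5] T [ 0.   -0.06  0.04] w 60.2 q [-0.087  0.281  2.155 -0.     0.705 -0.158]
```

Request:
{"method": "arm_command", "body": {"commands": [[15,0,0,0,0],[15,0,0,0,0],[15,0,0,0,0],[15,0,0,0,0],[15,0,0,0,0],[15,0,0,0,0],[15,0,0,0,0],[15,0,0,0,0]], "force": 40}}

```text
time: 5.4
eef_pos: [0.5124, -0.0212, 0.0916]
tool_rot: [-0.0, 0.999, 0.036, -0.0]
force: [-4.1, -0.3, 5.5]
gripper_width: 0.0199
```

```bash
python3 -c "
from h import *
st()"
```

```text
t5.40 eef [ 0.5124 -0.0212  0.0916] ang 0.071 F [-4.1 -0.3  5.5] T [-0.08  0.57  0.05] w 19.9 q [-0.087  0.281  2.156 -0.     0.706 -0.158]
```

Request:
{"method": "arm_command", "body": {"commands": [[15,-1,0,3,0],[15,-1,0,6,0],[15,-1,0,8,0],[15,-1,0,9,0],[15,-1,0,9,0],[15,-1,0,9,0],[15,-1,0,9,0],[15,-1,0,9,0]]}}

```text
time: 6.4
eef_pos: [0.5124, -0.0212, 0.0831]
tool_rot: [0.0, 0.999, 0.036, 0.0]
force: [-3.2, 1.5, 9.6]
gripper_width: 0.0198
```

```bash
python3 -c "
from h import *
st()"
```

```text
t6.40 eef [ 0.5124 -0.0212  0.0831] ang 0.071 F [-3.2  1.5  9.6] T [0.23 0.31 0.08] w 19.8 q [-0.087  0.296  2.158  0.     0.687 -0.158]
```

Request:
{"method": "arm_command", "body": {"commands": [[15,0,0,0,0.1],[15,0,0,0,0.26],[15,0,0,0,0.44],[15,0,0,0,0.62],[15,0,0,0,0.8],[15,0,0,0,0.98],[15,0,0,0,1.14],[15,0,0,0,1.25]]}}

```text
time: 7.4
eef_pos: [0.5124, -0.0213, 0.0832]
tool_rot: [-0.0, 0.83, -0.558, 0.0]
force: [-2.2, 0.3, 9.8]
gripper_width: 0.0199
```

```bash
python3 -c "
from h import *
st()"
```

```text
t7.40 eef [ 0.5124 -0.0213  0.0832] ang -1.183 F [-2.2  0.3  9.8] T [-0.19  0.42  0.09] w 19.9 q [-0.087  0.296  2.158 -0.     0.687  1.096]
```

Request:
{"method": "arm_command", "body": {"commands": [[15,0,0,0,0.04],[15,0,0,0,0.08],[15,0,0,0,0.12],[15,0,0,0,0.15],[15,0,0,0,0.17],[15,0,0,0,0.19],[15,0,0,0,0.2],[15,0,0,0,0.2]]}}

```text
time: 8.4
eef_pos: [0.5124, -0.0214, 0.0831]
tool_rot: [-0.0, 0.772, -0.636, 0.0]
force: [-1.6, -0.6, 10.0]
gripper_width: 0.0198
```

```bash
python3 -c "
from h import *
st()"
```

```text
t8.40 eef [ 0.5124 -0.0214  0.0831] ang -1.379 F [-1.6 -0.6 10. ] T [-0.18  0.41  0.05] w 19.8 q [-0.087  0.296  2.158 -0.     0.687  1.292]
```

Request:
{"method": "arm_command", "body": {"commands": [[15,0,0,0,0.015],[15,0,0,0,0.015],[15,0,0,-3,0.015],[15,0,0,-6,0.015],[15,0,0,-8,0.015],[15,0,0,-9,0.015],[15,0,0,-9,0.015],[15,0,0,-9,0.015]]}}

```text
time: 9.4
eef_pos: [0.5122, -0.0213, 0.0917]
tool_rot: [-0.0, 0.767, -0.642, 0.0]
force: [1.6, -2.1, 0.3]
gripper_width: 0.0196
```

```bash
python3 -c "
from h import *
st()"
```

```text
t9.40 eef [ 0.5122 -0.0213  0.0917] ang -1.394 F [ 1.6 -2.1  0.3] T [-0.43 -0.58  0.02] w 19.6 q [-0.087  0.28   2.157 -0.     0.704  1.307]
```

Request:
{"method": "arm_command", "body": {"commands": [[60,0,0,0,0],[60,0,0,0,0],[60,0,0,0,0],[60,0,0,-20,0],[60,0,0,-60,0],[60,0,0,-110,0],[60,0,0,-140,0],[60,0,0,-140,0]]}}

```text
time: 10.4
eef_pos: [0.5129, -0.0213, 0.2338]
tool_rot: [-0.001, 0.767, -0.642, 0.002]
force: [0.4, 0.1, -0.9]
gripper_width: 0.0605
```

Run:
```python
from h import *
st()
snap("wrist","w2")
P={}
for t in("selector_grip","selector_nose"):
    r=models.landmark_of(t,"wrist")
    for z in(.108,.102):
        print(t,[(np.round(x["uv"],1),round(x["confidence"],2),onz("wrist",x["uv"],z)) for x in r[:2]])
```

```text
t10.40 eef [ 0.5129 -0.0213  0.2338] ang -1.394 F [ 0.4  0.1 -0.9] T [-0.01  0.04 -0.02] w 60.5 q [-0.087  0.053  2.097  0.     0.987  1.307]
selector_grip [(array([314.5, 234.6]), 0.97, array([ 0.5082, -0.0206,  0.108 ])), (array([457. , 246.7]), 0.28, array([ 0.5199, -0.1529,  0.108 ]))]
selector_grip [(array([314.5, 234.6]), 0.97, array([ 0.5066, -0.0208,  0.102 ])), (array([457. , 246.7]), 0.28, array([ 0.5186, -0.1558,  0.102 ]))]
selector_nose [(array([314.7, 171.5]), 0.63, array([ 0.564 , -0.0108,  0.108 ]))]
selector_nose [(array([314.7, 171.5]), 0.63, array([ 0.5636, -0.0108,  0.102 ]))]
```

View pics/w2.png

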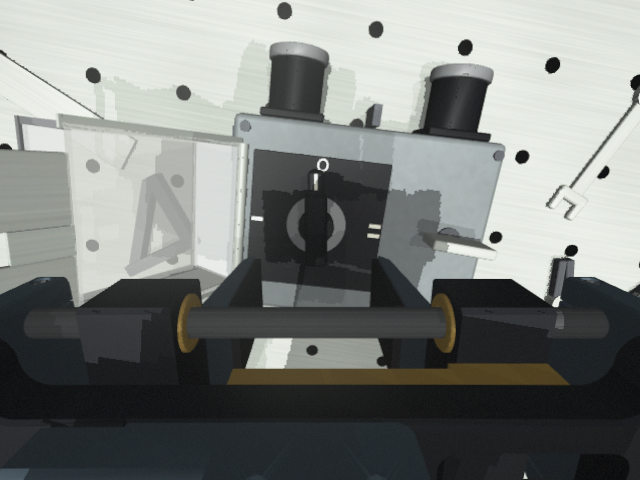

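The handle nose (315,171) points near the ring mark (323,164), about 0.11 rad short of centre, as expected. Next: flip the wrist half a turn to stay clear of the joint-6 limit. This also covers the off dwell.

Request:
{"method": "arm_command", "body": {"commands": [[60,0,0,0,-0.18],[60,0,0,0,-0.36],[60,0,0,0,-0.54],[60,0,0,0,-0.72],[60,0,0,0,-0.9],[60,0,0,0,-1.08],[60,0,0,0,-1.26],[60,0,0,0,-1.44]]}}

```text
time: 11.55
eef_pos: [0.5111, -0.0211, 0.23]
tool_rot: [-0.0, 1.0, 0.026, -0.001]
force: [0.4, -0.1, 0.0]
gripper_width: 0.0606
```

Request:
{"method": "arm_command", "body": {"commands": [[60,0,0,0,-0.18],[60,0,0,0,-0.36],[60,0,0,0,-0.54],[60,0,0,0,-0.72],[60,0,0,0,-0.9],[60,0,0,0,-1.08],[60,0,0,0,-1.26],[60,0,0,0,-1.44]]}}

```text
time: 12.55
eef_pos: [0.5111, -0.0211, 0.23]
tool_rot: [-0.001, 0.734, 0.679, -0.001]
force: [0.1, -0.6, 0.5]
gripper_width: 0.0599
```

```bash
python3 -c "
from h import *
st()
a=ang();print('yaw to 1.747:',a-1.747, shift((.5126,-.0216,.0915)))
snap('side','s2')
for t in('selector_grip','selector_nose'):
  for c in('side',):
    r=models.landmark_of(t,c);print(t,r[:1])
print(proj('side',(.5125,-.0216,.108)),proj('side',(.5125,-.0216,.102)))
"
```

```text
t12.55 eef [ 0.5111 -0.0211  0.23  ] ang 1.492 F [ 0.1 -0.6  0.5] T [ 0.09 -0.15  0.03] w 59.9 q [-0.087  0.058  2.1    0.     0.986 -1.579]
yaw to 1.747: -0.25497545231025853 [ -0.3   1.9 138.5]
selector_grip [{'uv': [370.5, 238.1], 'confidence': 0.59}]
selector_nose [{'uv': [354.6, 219.4], 'confidence': 0.81}]
(np.float64(370.84195173734423), np.float64(239.13444381563184)) (np.float64(370.5953353166203), np.float64(241.0179294405877))
```

Request:
{"method": "arm_command", "body": {"commands": [[60,0,0,20,-0.13],[60,0,1,50,-0.25],[60,0,2,80,-0.25],[60,0,2,110,-0.25],[60,0,2,128,-0.25],[60,0,2,138,-0.25],[60,0,2,138,-0.25],[60,0,2,138,-0.25]]}}

```text
time: 13.7
eef_pos: [0.5144, -0.0214, 0.0944]
tool_rot: [0.0, 0.647, 0.763, 0.0]
force: [-0.3, 0.5, 0.8]
gripper_width: 0.06
```

Request:
{"method": "arm_command", "body": {"commands": [[15,0,0,0,0],[15,0,0,0,0],[15,0,0,0,0],[15,0,0,0,0],[15,0,0,0,0],[15,0,0,0,0],[15,0,0,0,0],[15,0,0,0,0]], "force": 40}}

```text
time: 14.7
eef_pos: [0.5138, -0.0211, 0.0936]
tool_rot: [-0.0, 0.646, 0.763, 0.0]
force: [-1.1, 6.2, 3.8]
gripper_width: 0.0199
```

```bash
python3 -c "
from h import *
st()"
```

```text
t14.70 eef [ 0.5138 -0.0211  0.0936] ang 1.736 F [-1.1  6.2  3.8] T [1.26 0.09 0.07] w 19.9 q [-0.087  0.279  2.153  0.001  0.71  -1.823]
```

Request:
{"method": "arm_command", "body": {"commands": [[15,0,0,0,0.04],[15,0,0,0,0.08],[15,0,0,0,0.12],[15,0,0,0,0.16],[15,0,0,0,0.19],[15,0,0,0,0.22],[15,0,0,0,0.235],[15,0,0,0,0.235]]}}

```text
time: 15.7
eef_pos: [0.5138, -0.0214, 0.0936]
tool_rot: [0.0, 0.731, 0.682, 0.0]
force: [-1.7, 1.9, 4.9]
gripper_width: 0.0198
```

```bash
python3 -c "
from h import *
st()"
```

```text
t15.70 eef [ 0.5138 -0.0214  0.0936] ang 1.501 F [-1.7  1.9  4.9] T [0.41 0.23 0.02] w 19.8 q [-0.087  0.279  2.153 -0.     0.709 -1.588]
```

Request:
{"method": "arm_command", "body": {"commands": [[15,0,0,0,0.01],[15,0,0,0,0.01],[15,0,0,3,0.01],[15,0,0,6,0.01],[15,0,0,8,0.01],[15,0,0,9,0.01],[15,0,0,9,0.01],[15,0,0,9,0.01]]}}

```text
time: 16.7
eef_pos: [0.5139, -0.0215, 0.0848]
tool_rot: [0.0, 0.735, 0.678, -0.0]
force: [-2.7, 1.6, 10.3]
gripper_width: 0.0197
```

```bash
python3 -c "
from h import *
st()"
```

```text
t16.70 eef [ 0.5139 -0.0215  0.0848] ang 1.491 F [-2.7  1.6 10.3] T [0.39 0.54 0.07] w 19.7 q [-0.087  0.295  2.154 -0.     0.692 -1.578]
```

Request:
{"method": "arm_command", "body": {"commands": [[15,0,0,0,0.1],[15,0,0,0,0.26],[15,0,0,0,0.44],[15,0,0,0,0.62],[15,0,0,0,0.8],[15,0,0,0,0.98],[15,0,0,0,1.14],[15,0,0,0,1.25]]}}

```text
time: 17.7
eef_pos: [0.5128, -0.0224, 0.0844]
tool_rot: [0.001, 0.993, 0.119, -0.001]
force: [-7.7, -13.5, 9.9]
gripper_width: 0.0199
```

```bash
python3 -c "
from h import *
st()"
```

```text
t17.70 eef [ 0.5128 -0.0224  0.0844] ang 0.238 F [ -7.7 -13.5   9.9] T [-2.66  1.71  0.12] w 19.9 q [-0.088  0.296  2.155 -0.003  0.693 -0.324]
```

Request:
{"method": "arm_command", "body": {"commands": [[15,-0.5,1,0,0.04],[15,-0.5,1,0,0.08],[15,-0.5,1,0,0.11],[15,-0.5,1,0,0.14],[15,-0.5,1,0,0.16],[15,-0.5,1,0,0.18],[15,-0.5,1,0,0.18],[15,-0.5,1,0,0.18]]}}

```text
time: 18.7
eef_pos: [0.5125, -0.0228, 0.0844]
tool_rot: [0.0, 1.0, 0.031, -0.001]
force: [-7.6, -2.4, 9.9]
gripper_width: 0.0198
```

```bash
python3 -c "
from h import *
st()"
```

```text
t18.70 eef [ 0.5125 -0.0228  0.0844] ang 0.062 F [-7.6 -2.4  9.9] T [-0.53  1.48 -0.  ] w 19.8 q [-0.09   0.295  2.156 -0.001  0.693 -0.15 ]
```

Request:
{"method": "arm_command", "body": {"commands": [[15,0,0,0,0.02],[15,0,0,0,0.025],[15,0,0,-3,0.025],[15,0,0,-6,0.025],[15,0,0,-8,0.025],[15,0,0,-9,0.025],[15,0,0,-9,0.025],[15,0,0,-9,0.025]]}}

```text
time: 19.7
eef_pos: [0.5124, -0.0228, 0.0932]
tool_rot: [0.0, 1.0, 0.018, -0.001]
force: [-6.5, -1.8, 5.6]
gripper_width: 0.0197
```

```bash
python3 -c "
from h import *
st()"
```

```text
t19.70 eef [ 0.5124 -0.0228  0.0932] ang 0.037 F [-6.5 -1.8  5.6] T [-0.56  1.26  0.12] w 19.7 q [-0.09   0.279  2.154 -0.001  0.71  -0.126]
```

Request:
{"method": "arm_command", "body": {"commands": [[60,0,0,0,0],[60,0,0,0,0],[60,0,0,0,0],[60,0,0,-20,0],[60,0,0,-60,0],[60,0,0,-110,0],[60,0,0,-150,0],[60,0,0,-150,0]]}}

```text
time: 20.7
eef_pos: [0.5152, -0.0226, 0.2466]
tool_rot: [0.0, 1.0, 0.018, 0.003]
force: [0.5, -0.4, -0.5]
gripper_width: 0.06
```

Run:
```python
from h import *
st()
snap("wrist","w3");get_image("side");get_image("scene")
L={}
for c in("wrist","side","scene"):
  for t in("selector_grip","selector_nose","hood_handle"):
    r=models.landmark_of(t,c)
    if r: L[c,t]=r[0]["uv"];print(c,t,np.round(r[0]["uv"],1),round(r[0]["confidence"],2),onz(c,r[0]["uv"],.108))
for t in("selector_grip","selector_nose","hood_handle"):
  for a,b in(("wrist","side"),("side","scene")):
    if (a,t) in L and (b,t) in L: print(t,a,b,*tri(a,L[a,t],b,L[b,t]))
```

```text
t20.70 eef [ 0.5152 -0.0226  0.2466] ang 0.036 F [ 0.5 -0.4 -0.5] T [ 0.01 -0.08  0.01] w 60.0 q [-0.089  0.04   2.085  0.     1.011 -0.125]
wrist selector_grip [311.  222.7] 0.8 [ 0.5075 -0.017   0.108 ]
wrist selector_nose [310.5 280.6] 0.81 [ 0.5088 -0.0757  0.108 ]
side selector_grip [370.4 239.4] 0.73 [ 0.5123 -0.0205  0.108 ]
side selector_nose [394.8 223.7] 0.84 [ 0.5231 -0.0844  0.108 ]
side hood_handle [251.2 218.5] 0.78 [0.6698 0.1627 0.108 ]
scene selector_grip [299.1 235.8] 0.95 [ 0.518  -0.0124  0.108 ]
scene selector_nose [273.3 248.8] 0.62 [ 0.5172 -0.0763  0.108 ]
scene hood_handle [381.2 109.1] 0.57 [0.2325 0.487  0.108 ]
selector_grip wrist side [ 0.5081 -0.0164  0.1151] 0.001441910477326321
selector_grip side scene [ 0.5151 -0.0164  0.1081] 0.009897463593827805
selector_nose wrist side [ 0.5092 -0.0697  0.1297] 0.004609621839919712
selector_nose side scene [ 0.5206 -0.0801  0.1132] 0.0031562700634857627
hood_handle side scene [0.4965 0.2136 0.3183] 0.0004653256428184135
```

View pics/w3.png

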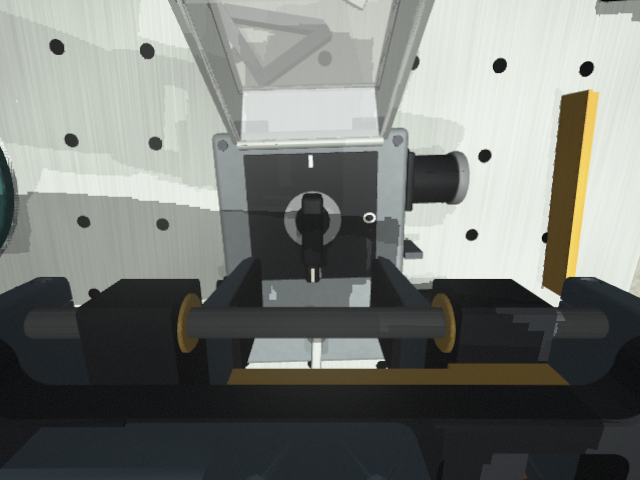

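Handle is up at II: nose (313,280) covers the two-bar mark and the stereo height is about 108–115 mm. Now to the hood handle (0.497, 0.212, 0.319), which lies 0.293 from the hinge as it should.

Request:
{"method": "arm_command", "body": {"commands": [[40,0,0,-40,0.18],[40,0,0,-80,0.36],[40,0,0,-125,0.54],[40,0,-40,-125,0.72],[40,-3,-90,-125,0.9],[40,-6,-140,-125,1.08],[40,-8,-190,-125,1.26],[40,-10,-235,-125,1.44]]}}

```text
time: 22.3
eef_pos: [0.4947, 0.2137, 0.3687]
tool_rot: [-0.0, 0.762, -0.648, 0.0]
force: [0.4, -0.6, -0.2]
gripper_width: 0.04
```

Run:
```python
from h import *
st()
print("yaw",ang()+1.504,shift((.4965,.2125,.300)))
get_image("wrist");r=models.landmark_of("hood_handle","wrist");print([(x,onz("wrist",x["uv"],.319)) for x in r[:2]])
```

```text
t22.30 eef [0.4947 0.2137 0.3687] ang -1.41 F [ 0.4 -0.6 -0.2] T [-0.03 -0.04 -0.01] w 40.0 q [ 0.364 -0.038  1.932 -0.     1.247  1.774]
yaw 0.0943079148813164 [ 1.5 -1.5 68.7]
[({'uv': [318.7, 255.7], 'confidence': 0.91}, array([0.4954, 0.2131, 0.319 ]))]
```

Request:
{"method": "arm_command", "body": {"commands": [[40,1,-1,10,0.05],[40,1,-1,25,0.094],[40,1,-1,40,0.094],[40,1,-1,55,0.094],[40,1,-1,64,0.094],[40,1,-1,68,0.094],[40,1,-1,68,0.094],[40,1,-1,68,0.094]]}}

```text
time: 23.4
eef_pos: [0.4965, 0.2113, 0.301]
tool_rot: [-0.0, 0.732, -0.681, 0.0]
force: [0.2, -0.2, -0.2]
gripper_width: 0.04
```

Request:
{"method": "arm_command", "body": {"commands": [[5,0,0,0,0],[5,0,0,0,0],[5,0,0,0,0],[5,0,0,0,0],[5,0,0,0,0],[5,0,0,0,0],[5,0,0,0,0],[5,0,0,0,0]], "force": 20}}

```text
time: 24.4
eef_pos: [0.4963, 0.2113, 0.3007]
tool_rot: [-0.0, 0.732, -0.681, -0.0]
force: [-1.6, 3.5, 3.0]
gripper_width: 0.0097
```

Run:
```python
from h import *
st()
s,e,R=tool()
psi=.067;h=np.array([.5075,.0556,.072]);u=np.array([-np.sin(psi),np.cos(psi),0])
g=e+np.array([0,0,.019]);y=(g-h)@u;z=g[2]-.072
th0=np.pi-np.arctan2(z,y);print("r",np.hypot(y,z),"th",th0)
r=.292
# incremental targets: tool TCP at angle th, offset kept
off=g-(h+r*(-np.cos(th0)*u+np.array([0,0,np.sin(th0)])))
print(off)
prev=e
for k in range(1,33):
    th=th0*(1-k/32);p=h+r*(-np.cos(th)*u+np.array([0,0,np.sin(th)]))+off*(th/th0)-[0,0,.019]
    if k%8==1: base=e if k==1 else last
    last=p;print(k,round(th,3),np.round(R.T@(p-base)*1000,1),np.round(p,4))
```

```text
t24.40 eef [0.4963 0.2113 0.3007] ang -1.498 F [-1.6  3.5  3. ] T [ 0.69  0.27 -0.18] w 9.7 q [0.359 0.023 1.997 0.    1.122 1.857]
r 0.29278775059532447 th 2.133126885663798
[-0.0008  0.0004  0.0007]
1 2.066 [16.8  0.1 -9.8] [0.4974 0.1945 0.3105]
2 2.0 [ 34.2   0.1 -18.5] [0.4986 0.1771 0.3192]
3 1.933 [ 52.2   0.2 -26. ] [0.4999 0.1592 0.3266]
4 1.866 [ 70.6   0.3 -32.2] [0.5011 0.1408 0.3329]
5 1.8 [ 89.4   0.4 -37.3] [0.5024 0.1221 0.3379]
6 1.733 [108.5   0.5 -41. ] [0.5037 0.103  0.3417]
7 1.667 [127.9   0.6 -43.5] [0.505  0.0837 0.3442]
8 1.6 [147.3   0.7 -44.7] [0.5063 0.0643 0.3454]
9 1.533 [19.5  0.1  0.1] [0.5077 0.0449 0.3453]
10 1.467 [38.9  0.2  1.5] [0.509  0.0255 0.3439]
11 1.4 [58.2  0.3  4.2] [0.5103 0.0063 0.3412]
12 1.333 [77.3  0.4  8.1] [ 0.5116 -0.0127  0.3372]
13 1.267 [96.   0.4 13.4] [ 0.5129 -0.0315  0.332 ]
14 1.2 [114.4   0.5  19.8] [ 0.5141 -0.0498  0.3255]
15 1.133 [132.3   0.6  27.5] [ 0.5154 -0.0677  0.3178]
16 1.067 [149.7   0.7  36.3] [ 0.5166 -0.085   0.309 ]
17 1.0 [16.7  0.1 10. ] [ 0.5177 -0.1017  0.299 ]
18 0.933 [32.8  0.1 21.1] [ 0.5188 -0.1177  0.2879]
19 0.867 [48.   0.2 33.2] [ 0.5198 -0.1329  0.2758]
20 0.8 [62.4  0.3 46.3] [ 0.5208 -0.1473  0.2627]
21 0.733 [76.   0.3 60.3] [ 0.5218 -0.1607  0.2487]
22 0.667 [88.5  0.4 75.2] [ 0.5226 -0.1733  0.2338]
23 0.6 [100.    0.4  90.9] [ 0.5234 -0.1848  0.218 ]
24 0.533 [110.5   0.5 107.4] [ 0.5241 -0.1952  0.2016]
25 0.467 [ 9.3  0.  17.1] [ 0.5248 -0.2045  0.1845]
26 0.4 [17.5  0.1 34.8] [ 0.5254 -0.2127  0.1668]
27 0.333 [24.5  0.1 53. ] [ 0.5259 -0.2197  0.1486]
28 0.267 [30.3  0.1 71.6] [ 0.5263 -0.2254  0.13  ]
29 0.2 [34.8  0.1 90.5] [ 0.5266 -0.2299  0.1111]
30 0.133 [ 38.1   0.1 109.7] [ 0.5268 -0.2331  0.0919]
31 0.067 [ 40.    0.1 129.1] [ 0.527  -0.2351  0.0725]
32 0.0 [ 40.7   0.1 148.6] [ 0.527  -0.2357  0.053 ]
```

Request:
{"method": "arm_command", "body": {"commands": [[5,10,0,-6,0],[5,26,0,-14,0],[5,44,0,-22.5,0],[5,62,0,-29.5,0],[5,80,0,-35,0],[5,98,0,-39,0],[5,116,0.5,-42,0],[5,130,0.5,-43.7,0]]}}

```text
time: 25.4
eef_pos: [0.5051, 0.0807, 0.3444]
tool_rot: [0.0, 0.732, -0.681, -0.0]
force: [-2.2, 2.9, 4.1]
gripper_width: 0.0094
```

```bash
cat > arc.py <<'E'
from h import *
import sys
st()
s,e,R=tool()
psi=.067;h=np.array([.5075,.0556,.072]);u=np.array([-np.sin(psi),np.cos(psi),0]);r=.2925
g=e+np.array([0,0,.019]);y=(g-h)@u;z=g[2]-.072
th0=np.pi-np.arctan2(z,y);print("r",np.hypot(y,z),"th",th0)
for th in np.linspace(th0,max(0,th0-float(sys.argv[1])),9)[1:]:
    p=h+r*(-np.cos(th)*u+np.array([0,0,np.sin(th)]))-[0,0,.019]
    print(round(th,3),np.round(R.T@(p-e)*1000,1))
E
python3 arc.py .55
```

```text
t25.40 eef [0.5051 0.0807 0.3444] ang -1.498 F [-2.2  2.9  4.1] T [ 0.73  0.42 -0.17] w 9.4 q [ 0.113 -0.069  2.006  0.     1.206  1.611]
r 0.29249654366077427 th 1.6572076846429338
1.588 [20.1 -0.6 -1.1]
1.52 [40.2 -0.5 -0.7]
1.451 [60.2 -0.4  1. ]
1.382 [80.1 -0.3  4.1]
1.313 [99.7 -0.2  8.5]
1.245 [118.9  -0.1  14.3]
1.176 [137.8   0.1  21.4]
1.107 [156.    0.2  29.8]
```

Request:
{"method": "arm_command", "body": {"commands": [[5,18,0,-1,0],[5,40,0,-0.7,0],[5,60,0,1,0],[5,80,0,4,0],[5,99.7,0,8.5,0],[5,119,0,14.3,0],[5,138,0,21.4,0],[5,156,0.2,29.8,0]]}}

```text
time: 26.4
eef_pos: [0.5158, -0.0752, 0.3137]
tool_rot: [0.001, 0.732, -0.681, -0.001]
force: [-1.7, 2.1, -0.1]
gripper_width: 0.0092
```

```bash
python3 arc.py .53
```

```text
t26.40 eef [ 0.5158 -0.0752  0.3137] ang -1.498 F [-1.7  2.1 -0.1] T [ 0.58  0.53 -0.19] w 9.2 q [-0.189 -0.022  2.017 -0.     1.148  1.309]
r 0.29179105603471 th 1.104846135335963
1.039 [17.3 -0.4  8.6]
0.972 [33.7 -0.3 19. ]
0.906 [49.3 -0.3 30.5]
0.84 [64.2 -0.2 42.9]
0.774 [78.2 -0.1 56.3]
0.707 [91.2 -0.1 70.6]
0.641 [103.3  -0.   85.7]
0.575 [114.4  -0.  101.7]
```

Request:
{"method": "arm_command", "body": {"commands": [[5,17,0,9,0],[5,33.5,0,19,0],[5,49,0,30.5,0],[5,64,0,43,0],[5,78,0,56.3,0],[5,91,0,70.6,0],[5,103.3,0,85.7,0],[5,114.4,0,101.7,0]]}}

```text
time: 27.4
eef_pos: [0.5237, -0.189, 0.2115]
tool_rot: [0.001, 0.732, -0.681, -0.001]
force: [-4.7, 3.8, -0.3]
gripper_width: 0.0096
```

```bash
python3 arc.py .45
```

```text
t27.40 eef [ 0.5237 -0.189   0.2115] ang -1.498 F [-4.7  3.8 -0.3] T [ 0.78  0.81 -0.14] w 9.6 q [-0.388  0.159  2.026 -0.001  0.959  1.11 ]
r 0.2918773641834673 th 0.5738590893576379
0.518 [ 9.1 -0.2 13.7]
0.461 [16.8 -0.2 28.2]
0.405 [23.7 -0.1 43.2]
0.349 [29.8 -0.1 58.5]
0.293 [35.  -0.1 74.1]
0.236 [39.3 -0.1 89.9]
0.18 [ 42.7  -0.2 106. ]
0.124 [ 45.2  -0.2 122.3]
```

Request:
{"method": "arm_command", "body": {"commands": [[5,8.5,0,13,0],[5,16.5,0,28,0],[5,23.4,0,43,0],[5,29.4,0,58.5,0],[5,34.5,0,74,0],[5,38.2,0,87,0],[5,40.8,0,98,0],[5,42.3,0,106,0]]}}

```text
time: 28.4
eef_pos: [0.5266, -0.2305, 0.1055]
tool_rot: [0.0, 0.732, -0.681, -0.001]
force: [-6.4, 2.7, 1.1]
gripper_width: 0.0094
```

```bash
python3 arc.py .3
```

```text
t28.40 eef [ 0.5266 -0.2305  0.1055] ang -1.498 F [-6.4  2.7  1.1] T [ 0.7   1.07 -0.15] w 9.4 q [-0.453  0.342  2.03  -0.     0.771  1.045]
r 0.2914909885679953 th 0.18109804084130365
0.158 [ 2.1 -0.1  6.3]
0.136 [ 3.1 -0.1 12.9]
0.113 [ 3.9 -0.1 19.5]
0.091 [ 4.6 -0.1 26. ]
0.068 [ 5.1 -0.1 32.6]
0.045 [ 5.5 -0.1 39.3]
0.023 [ 5.7 -0.1 45.9]
0.0 [ 5.8 -0.1 52.5]
```

Request:
{"method": "arm_command", "body": {"commands": [[5,1.5,0.5,6.5,0],[5,2.5,0.5,14,0],[5,3.3,1,22,0],[5,4,1,30,0],[5,4.5,1,37,0],[5,4.8,1,43,0],[5,5,1,48,0],[5,5,1,51,0]]}}

```text
time: 29.4
eef_pos: [0.5273, -0.235, 0.0563]
tool_rot: [-0.0, 0.732, -0.681, -0.001]
force: [-7.5, 20.3, 31.4]
gripper_width: 0.0092
```

```bash
python3 arc.py .3
```

```text
t29.40 eef [ 0.5273 -0.235   0.0563] ang -1.498 F [-7.5 20.3 31.4] T [ 3.38  1.27 -0.1 ] w 9.2 q [-0.46   0.427  2.032  0.002  0.684  1.037]
r 0.2912446808440711 th 0.011384467438416923
0.01 [1.3 0.3 0.4]
0.009 [1.3 0.3 0.8]
0.007 [1.3 0.3 1.2]
0.006 [1.3 0.3 1.6]
0.004 [1.3 0.3 2.1]
0.003 [1.3 0.3 2.5]
0.001 [1.3 0.3 2.9]
0.0 [1.3 0.3 3.3]
```

Request:
{"method": "arm_command", "body": {"commands": [[5,0,0,-1,0],[24,0,0,-1,0],[24,0,0,-1,0],[24,0,0,-1,0],[24,0,0,-25,0],[24,0,0,-75,0],[40,0,0,-120,0],[40,0,0,-150,0]]}}

```text
time: 30.4
eef_pos: [0.5276, -0.2359, 0.2081]
tool_rot: [-0.0, 0.732, -0.681, 0.001]
force: [-0.2, 0.2, -0.1]
gripper_width: 0.0392
```

```bash
python3 -c "
from h import *
st();print(ang()-.067,shift((.5212,-.160,.21)))"
```

```text
t30.40 eef [ 0.5276 -0.2359  0.2081] ang -1.498 F [-0.2  0.2 -0.1] T [-0.    0.01 -0.01] w 39.2 q [-0.461  0.195  1.989 -0.     0.955  1.037]
-1.5649987181391192 [-76.2   0.9  -2. ]
```

Request:
{"method": "arm_command", "body": {"commands": [[40,-10,0,-10,-0.18],[40,-20,0,-20,-0.36],[40,-30,0,-30,-0.54],[40,-40,1,-30,-0.72],[40,-50,1,-30,-0.9],[40,-60,1,-30,-1.08],[40,-70,1,-30,-1.26],[40,-76,1,-30,-1.44]]}}

```text
time: 31.4
eef_pos: [0.5206, -0.1595, 0.2358]
tool_rot: [0.0, 1.0, -0.026, 0.0]
force: [-0.7, -0.4, 0.8]
gripper_width: 0.0401
```

Run:
```python
from h import *
st()
snap("wrist","w4");get_image("side");get_image("scene")
for c in("wrist","side","scene"):
  for t,z in(("toggle_grip",.1),("hood_handle",.074)):
    r=models.landmark_of(t,c);print(c,t,[(np.round(x["uv"]),round(x["confidence"],2),onz(c,x["uv"],z)) for x in r[:2]])
print(ang()-.067,shift((.5212,-.160,.086)))
```

```text
t31.40 eef [ 0.5206 -0.1595  0.2358] ang -0.052 F [-0.7 -0.4  0.8] T [ 0.   -0.07 -0.01] w 40.1 q [-0.34   0.106  2.036 -0.     0.999 -0.288]
wrist toggle_grip [(array([316., 228.]), 0.78, array([ 0.5205, -0.1603,  0.1   ]))]
wrist hood_handle [(array([324., 290.]), 0.88, array([ 0.5243, -0.2355,  0.074 ]))]
side toggle_grip [(array([425., 211.]), 0.77, array([ 0.5265, -0.1627,  0.1   ]))]
side hood_handle []
scene toggle_grip [(array([237., 272.]), 0.75, array([ 0.5211, -0.1641,  0.1   ]))]
scene hood_handle [(array([208., 302.]), 0.79, array([ 0.5313, -0.2392,  0.074 ]))]
-0.12678394652773506 [  0.6   0.  149.7]
```

View pics/w4.png

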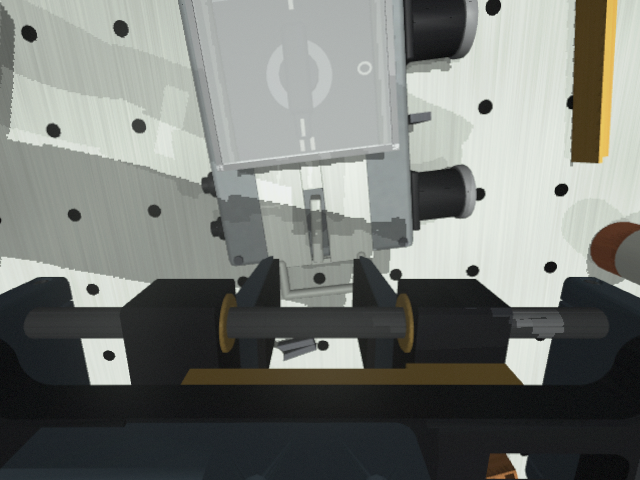

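Hood is shut: the tongue lies flat with the toggle wing at (318,228) standing through its slot. Gripping the wing next.

Request:
{"method": "arm_command", "body": {"commands": [[40,0,0,30,-0.1],[40,0,0,60,-0.127],[40,0,0,90,-0.127],[40,0,0,115,-0.127],[40,0,0,135,-0.127],[40,0,0,145,-0.127],[40,0,0,149,-0.127],[40,0,0,149,-0.127]]}}

```text
time: 32.85
eef_pos: [0.5208, -0.1598, 0.0871]
tool_rot: [0.0, 0.999, 0.034, 0.0]
force: [0.4, -0.0, -0.2]
gripper_width: 0.0402
```

Request:
{"method": "arm_command", "body": {"commands": [[5,0,0,0,0],[5,0,0,0,0],[5,0,0,0,0],[5,0,0,0,0],[5,0,0,0,0],[5,0,0,0,0],[5,0,0,0,0],[5,0,0,0,0]], "force": 20}}

```text
time: 33.85
eef_pos: [0.5212, -0.1597, 0.0871]
tool_rot: [0.0, 0.999, 0.034, 0.001]
force: [4.2, 3.3, 1.8]
gripper_width: 0.01
```

```bash
python3 -c "
from h import *
st()"
```

```text
t33.85 eef [ 0.5212 -0.1597  0.0871] ang 0.069 F [4.2 3.3 1.8] T [ 0.55 -0.82 -0.07] w 10.0 q [-0.34   0.332  2.094  0.     0.714 -0.409]
```

Gripped. Turn a quarter clockwise, first most of the way.

Request:
{"method": "arm_command", "body": {"commands": [[5,0.5,0,0,0.1],[5,0.5,0,0,0.26],[5,0.5,0,0,0.44],[5,0.5,0,0,0.62],[5,0.5,0,0,0.8],[5,0.5,0,0,0.98],[5,0.5,0,0,1.16],[5,0.5,0,0,1.32]]}}

```text
time: 34.85
eef_pos: [0.5206, -0.1593, 0.087]
tool_rot: [0.0, 0.809, -0.588, -0.001]
force: [-3.2, 6.6, 11.3]
gripper_width: 0.0096
```

```bash
python3 -c "
from h import *
st()"
```

```text
t34.85 eef [ 0.5206 -0.1593  0.087 ] ang -1.257 F [-3.2  6.6 11.3] T [1.19 0.71 0.09] w 9.6 q [-0.34   0.332  2.094  0.     0.717  0.916]
```

Request:
{"method": "arm_command", "body": {"commands": [[5,0,0,-0.5,0.06],[5,0,0,-0.5,0.12],[5,0,0,-0.5,0.17],[5,0,0,-0.5,0.21],[5,0,0,-0.5,0.24],[5,0,0,-0.5,0.25],[5,0,0,-0.5,0.25],[5,0,0,-0.5,0.25]]}}

```text
time: 35.85
eef_pos: [0.5205, -0.1591, 0.0871]
tool_rot: [0.0, 0.731, -0.682, -0.001]
force: [0.3, 6.3, 2.7]
gripper_width: 0.01
```

```bash
python3 -c "
from h import *
st()"
```

```text
t35.85 eef [ 0.5205 -0.1591  0.0871] ang -1.501 F [0.3 6.3 2.7] T [ 1.25  0.09 -0.07] w 10.0 q [-0.34   0.332  2.095  0.001  0.717  1.161]
```

Release, rise, and check.

Request:
{"method": "arm_command", "body": {"commands": [[40,0,0,0,0],[40,0,0,0,0],[40,0,0,0,0],[40,0,0,-20,0],[40,0,0,-60,0],[40,0,0,-110,0],[40,0,0,-150,0],[40,0,0,-150,0]]}}

```text
time: 36.85
eef_pos: [0.5226, -0.1603, 0.2404]
tool_rot: [-0.001, 0.731, -0.682, 0.002]
force: [-0.2, -1.1, 0.4]
gripper_width: 0.0399
```

Request:
{"method": "arm_command", "body": {"commands": [[40,20,20,-10,0],[40,40,20,-20,0],[40,60,20,-30,0],[40,60,20,-30,0],[40,60,20,-30,0],[40,60,20,-30,0],[40,60,20,-30,0],[40,60,20,-30,0]]}}

```text
time: 37.85
eef_pos: [0.5053, -0.2207, 0.2672]
tool_rot: [0.0, 0.731, -0.682, -0.0]
force: [-0.4, 0.4, 0.4]
gripper_width: 0.0401
```

Run:
```python
from h import *
st()
w=snap("wrist","w5");b=get_image("side");a=get_image("scene")
c=lambda im,x,y,n:cv2.resize(im[y:y+n,x:x+n],(400,400))
top=np.hstack([c(a,150,180,200),c(b,300,130,200)])
cv2.imwrite("pics/end.png",np.vstack([top[:,:,::-1]]))
for cc in("wrist","side","scene"):
  for t,z in(("toggle_grip",.1),("hood_handle",.074)):
    r=models.landmark_of(t,cc);print(cc,t,[(np.round(x["uv"]),round(x["confidence"],2),onz(cc,x["uv"],z)) for x in r[:1]])
```

```text
t37.85 eef [ 0.5053 -0.2207  0.2672] ang -1.501 F [-0.4  0.4  0.4] T [ 0.04  0.02 -0.01] w 40.1 q [-0.454  0.08   2.001  0.     1.06   1.047]
wrist toggle_grip [(array([255., 202.]), 0.71, array([ 0.5212, -0.1574,  0.1   ]))]
wrist hood_handle [(array([329., 199.]), 0.8, array([ 0.5254, -0.2337,  0.074 ]))]
side toggle_grip [(array([365., 270.]), 0.29, array([0.4604, 0.0224, 0.1   ]))]
side hood_handle [(array([449., 208.]), 0.59, array([ 0.5266, -0.2315,  0.074 ]))]
scene toggle_grip [(array([242., 273.]), 0.69, array([ 0.5285, -0.158 ,  0.1   ]))]
scene hood_handle [(array([208., 298.]), 0.87, array([ 0.5244, -0.2353,  0.074 ]))]
```

View pics/end.png

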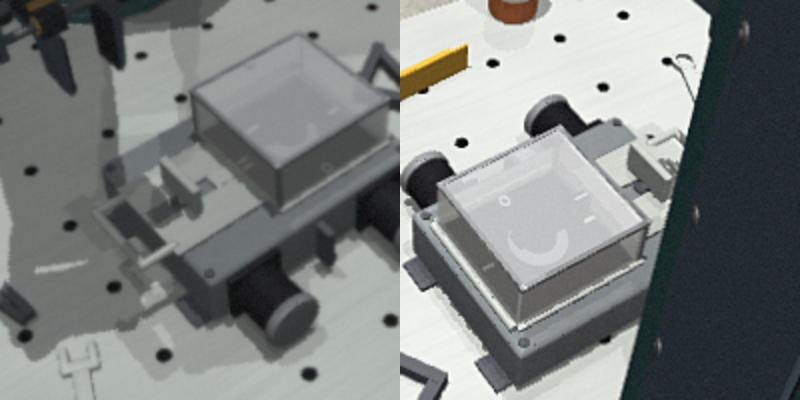

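View pics/w5.png

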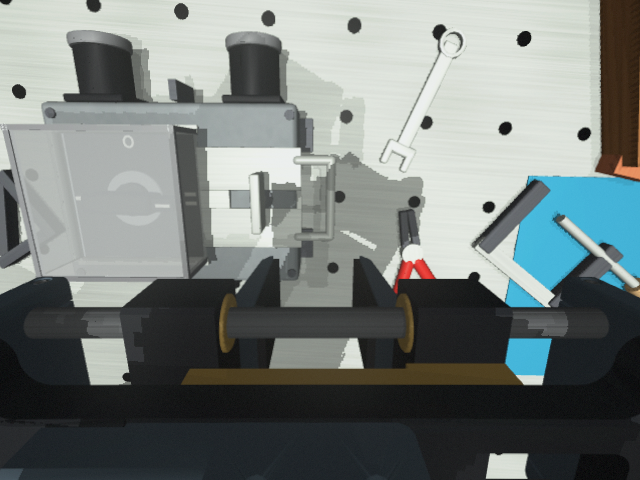

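Run:
```python
from h import *
a,b=onz("wrist",(254,174),.114),onz("wrist",(261,234),.114);d=a-b
print(np.hypot(*d[:2]),"wing dir",np.arctan2(d[1],d[0]),"vs box x .067")
p,q=onz("wrist",(328,160),.074),onz("wrist",(328,237),.074);print(np.arctan2(*(p-q)[[1,0]]))
c,e=onz("wrist",(53,112),.07),onz("wrist",(290,110),.07);print((e-c),"box -y dir; yaw",np.arctan2((e-c)[0],-(e-c)[1]))
```

```text
0.05999965754414807 wing dir 0.13865680496944968 vs box x .067
0.07843039802850221
[ 0.0193 -0.2468  0.    ] box -y dir; yaw 0.07819839505233213
```

```bash
python3 -c "
from h import *
st();print(job.finish_job())"
```

```text
t38.30 eef [ 0.5053 -0.2209  0.2673] ang -1.501 F [-0.2  0.3  0.6] T [ 0.05  0.01 -0.01] w 40.0 q [-0.454  0.08   2.001  0.     1.061  1.047]
the job is handed in; nothing more can be done
None
```

The feed box is changed over from I to II, the hood is shut, and the toggle is turned across the slot to hold it. I handed the job in at 38.3 s.

- **Selector:** I pushed the handle in, turned it from I to about 0.11 rad short of centre and let it come up there. It stayed up and off for about 7 s while I turned the wrist and regripped. I then eased it to about 0.15 rad past centre, pushed it in again and turned it to II, where it came up. The cameras showed the nose on the two bars and the grip back at its full height.
- **Hood:** I brought it round by its bow handle until it met the box. In the last pictures the handle sat within about 3 mm of its shut position.
- **Toggle:** The gripper turned a quarter turn, with the wing held flat between the pads. The last picture read about 0.07 rad less, roughly 1.50 rad instead of 1.57. I put this down to picking edges in the image and left it, because the wing clearly lies across the slot.
- **Forces and bystanders:** The highest force in my readings, taken after each move, was about 38 N at the wrist when the hood met the box. I did not touch the pliers, spanner, welding square or flat bar, though I compared their positions only by eye, and the flat bar was not in the last pictures. At hand-in the gripper was clear of everything.

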